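Isolate the waste disposer before the drain is cleared

TASK

The sink's waste disposer has to be made dead before somebody reaches into the drain. On its splash-proof isolator box on the worktop, release the loosely fastened black wing latch, fold the cover right open and throw the red toggle gently from on (leaning to the red mark) to off (leaning to the white mark). Then fold the cover shut and turn the latch clockwise just until you feel it stop, without forcing it, so that it draws the cover down tight on its gasket, and leave everything else on the worktop as it is.

Things in the scene. Friction and masses are not known exactly. Their poses are not given: they have to be found in the camera images.
- isolator: Pale grey switch box screwed to the worktop, 126x128 mm foot, 110x112 mm body, open rim 48 mm up. Origin: centre of its underside. Own axes: x away from the operator (a black conduit leaves on that side), y to the left where the cover's hinge runs, z up. The switch plate lies 30 mm up, with a red mark (on) 31 mm to +x of the toggle and a white mark (off) 31 mm to -x.
- cover (a joint): Angle of the hinged cover (clear window, 112x112 mm, 29 mm deep, top 78 mm up when shut, 0.28 kg with the latch). 0 = drawn down tight, grows as its right edge swings up and over to the left, stop at 1.9. A friction hinge (0.26 N m) holds it where it is left. Unlatched, the gasket lifts it to 0.02 to 0.036 (2 to 4 mm at the edge); pressing it tight takes about 7 N. The tongue catches below 0.05.
- latch (a joint): Angle of the wing latch in the cover. 0 = wing parallel to the hinge; 1.571 = released, wing pointing at the hinge; clockwise from above (falling) fastens. Its tongue rides under a cam-shaped keeper clamped in slots, so where it stops differs: -0.55 to 0.1. Only the last 0.17 before that stop draws the cover tight. Takes 0.1 N m; over 0.4 at the stop is forcing it. Starts at 0.3 to 0.5.
- toggle (a joint): Angle of the red toggle. 0 = on (leans to the box's +x, red mark), 0.8 = off (leans to -x, white mark). It pivots about the box's y axis, 30 mm above the worktop at the box's centre, resists with about 4 N at its tip, snaps over its middle at 0.4 and stays. Must never be loaded with more than 25 N.
- cover_hinge (a point): Point on the hinge axis, at the middle of the box's left edge: 60 mm to the box's +y of its centre and 52 mm above the worktop. The axis runs along the box's x. The point's axes turn with the cover; with the cover shut they equal the box's.
- latch_grip (a point): Middle of the latch's black wing grip: 42 mm long, 11 mm thick, 20 mm tall, with a white line on top. With the cover shut it lies 30 mm to the box's -y of its centre, 95 mm up, 17 mm above the cover's top face (7 mm of that is a 27 mm round boss). Relative to the hinge: 90 mm to -y, 43 mm up. Its x axis runs along the wing, z out of the cover.
- toggle_tip (a point): Centre of the round tip (10 mm across) of the red toggle, 31 mm from its pivot: on, it is 12 mm to the box's +x of the box's centre and 59 mm above the worktop; off, 12 mm to -x. Reachable from above when the cover is open.
- bowl: Bystander: speckled white bowl, 130 mm across, 55 mm tall; origin at the centre of its foot. Leave it.
- tongs: Bystander: steel tongs lying in front of the sink, 348x68x34 mm; origin under their middle. Leave them.
- glass: Bystander: clear drinking glass, 76 mm across, 89 mm tall; origin at the centre of its foot. Leave it.
- garlic: Bystander: garlic bulb, 50 mm across, 48 mm tall; origin at the centre of its underside. Leave it.
- salt_shaker: Bystander: small glass shaker with a white cap, 44 mm across, 90 mm tall; origin at the centre of its foot. Leave it.
- salt_cellar: Bystander: turned wooden salt pot with a knobbed lid, 66 mm across, 68 mm tall; origin at the centre of its foot. Leave it.

How it is judged:
On the way, in this order (a step that is already met when the one before it is completed fails the run):
1. the cover is folded open (more than 1.2 rad) (value of joint cover above 1.2 rad), for 0.2 s.
2. the toggle has been thrown to off while the cover is open (value of joint toggle above 0.7 rad and value of joint cover above 0.9 rad), for 0.2 s.
3. the cover has been folded down onto its gasket (less than 0.06 rad) (value of joint cover below 0.06 rad), for 0.1 s.
At the end, for the whole second after the job is handed in: The toggle is off (over 0.7 rad of 0.8) and the latch, fastened (under 0.3 rad), holds the cover drawn down tight on its gasket (under 0.006 rad, which is 0.7 mm at its free edge; the latch does this only within about 0.17 rad of where it stops); cover and latch are at rest (value of joint toggle above 0.7 rad and value of joint cover below 0.006 rad and value of joint latch below 0.3 rad and velocity of joint each of cover, latch below 0.05 rad/s and velocity of joint latch above -0.05 rad/s); the robot touches nothing.
It fails at once if the toggle is strained with more than 25 N (contact force between the fingers and toggle above 25 N).
It fails at once if a bystander (bowl, tongs, glass, garlic, salt shaker, salt cellar) is moved by more than 20 mm (distance of any of bowl, tongs, glass, garlic, salt_shaker, salt_cellar from where it was at the start of the episode above 0.02 m).
It fails at once if the latch is forced against its stop: its tongue and the keeper press on each other with over 22 N (about 0.45 N m on the wing) (contact force between latch and isolator above 22 N).
It also fails if it takes over 72 s, if anything falls off the work surface, if the arm or the gripper's body presses on something with over 40 N, if the wrist force passes 120 N, or if a joint passes its speed limit or range.

ROBOT

A 7-joint arm with a two-finger parallel gripper is mounted at the origin on a cart in front of the work surface, level with it; the furniture and walls round the work are solid. World frame = base frame: x ahead of the robot, y to its left, z up, the work surface at z = 0. Lengths are in m, angles in rad, forces in N, time in s.
With the tool pointing down it reaches from about 0.425 to 0.825 m from the base axis. Payload 3.6 kg.
Tool frame: the origin (TCP) lies on the centre line of the jaws, within the pads' length; the fingertips stand 14 mm ahead of it and the grasp point (between the pads) lies 5 mm behind it; z points along the fingers, y is the line along which they close (so a half turn about z gives the same grasp; the last joint's range is limited). The gripper opens to 93 mm and grips with 3 to 60 N. Pads are 15 mm wide; open, the fingers measure 128 mm over their backs; the gripper's body (75 mm by 188 mm) begins 65 mm behind the grasp point.
Start: joints at [-1.202, 0.615, -0.013, 1.423, 0.008, 1.103, -0.04], TCP at [0.25, 0.6, 0.233] pointing down, gripper open.
Joint ranges: [-3.12, 3.12], [-0.3, 2.06], [-1.34, 1.32], [0.26, 2.42], [-1.36, 4.5], [0.01, 1.98], [-2.84, 2.84]. Speed limits (rad/s): [2.79, 2.79, 3.14, 3.14, 3.14, 3.14, 3.14].

INTERFACE

Orientations are given as a unit quaternion [w, x, y, z].
In Python, from cell import ctrl, eyes gives the robot as it stands.
- The arm moves only by the tool send_rows, never from a script. Its argument "motion" is one flat list of numbers, 4 for each row, row after row: the shift along the world's x, y, z in cm, then the turn about the world's z in rad. In form: [x, y, z, turn, x, y, z, turn, ...]. A call has 1 to 8 rows; each row shifts and turns the commanded pose from where the row before left it; what a row does not reach is not made up. A row lasts 1/10 s, in which the tool goes at most 50 mm and 8.59 degrees, less where a joint would pass 70% of its speed; a pose out of reach is approached as far as the arm can. A call is refused whole if a number of a shift passes 5 or a number of a turn 0.15, either way. A call with a gripper value outside its range is refused whole. "gripper" is the closure, from 0 (fully open) to 1 (shut), set as the call begins (left out, the last holds). The fingers move at their own pace and stop on an object; "newtons" is the grip in N (left out, the last holds). Time passes only in rows, so rows that do not move let the fingers close. It gives the time, the measured TCP pose, the force, the opening and the grip force at its end, in the units of the state.
- ctrl.get_obs(): the state, without advancing time (a new reading comes with each control period).
- eyes.camera(name): name is "scene" or "side" or "wrist"; returns a dict with "img" (384x512x3 uint8, red, green, blue), "intrinsics" (3x3 intrinsics, pixels), "camera_from_world" (4x4, takes a point from world to camera coordinates); the wrist camera has in their place "T_tool_cam" (4x4, takes a point from camera to tool coordinates, whose origin is the TCP and whose axes are the flange's). Camera axes: x right, y up, looking along -z (the intrinsics and any distortion apply to the point x, -y, -z); pixel columns grow to the right and rows downward; lengths in m; the calibration is good to about 2 mm. The wrist camera is an equidistant fisheye: a pixel r from the principal point sees the ray r / f radians off the axis. A picture is of the moment at which its call begins: read the wrist's pose just before it. There is no depth.
- ctrl.finish_job(): hands the job in; it is judged then, once.
The state is a dict: "time_s": time; "joints": joint angles; "qd": joint speeds; "tau": joint torques, N m; "tcp_pos": TCP position; "tcp_rot": TCP orientation; "force": force on the tool from outside, world axes, zero at the start; "moment": the same for the moment, N m; "opening": finger opening in m; "gripper_force": force on a finger pad.
Only numpy, scipy, OpenCV 4.12 (cv2) and the standard library are available. Lean on these libraries where they do the work, as an engineer would, in place of code of your own. Each camera call takes 0.05 s, during which the arm holds its last target. There are 200 camera calls.

## Working session

There is one attempt and no reset: what is moved stays moved. The work goes in short steps, Python scripts to look and compute and a tool call to move; the robot and the scene stay as the last step left them, time stands still between calls to the robot, and variables do not carry over. Pictures are saved under pics/ and viewed, at most 10 in all, crops included, and the job is handed in when it is done.

Besides the shell and the picture viewer there is one more tool, called after "Call:" as name(argument=value, ...), one argument or row to a line, values as JSON. send_rows: Moves the arm, as the interface text tells. Its arguments: {"type":"object","properties":{"motion":{"type":"array","items":{"type":"number"}},"gripper":{"type":"number"},"newtons":{"type":"number"}},"required":["motion"]}

```bash
mkdir -p pics; ls; python3 - <<'E'
from cell import ctrl, eyes
import cv2,numpy as np
o=ctrl.get_obs();print({k:np.round(v,3).tolist() for k,v in o.items()})
for n in("scene","side"):
    c=eyes.camera(n);cv2.imwrite(f"pics/{n}0.png",cv2.resize(c["img"][:,:,::-1],None,fx=1.5,fy=1.5,interpolation=cv2.INTER_CUBIC))
    print(n,c["intrinsics"],c["camera_from_world"],c.keys())
c=eyes.camera("wrist");print(c["intrinsics"],c["T_tool_cam"])
E
```

```text
pics
{'time_s': 0.0, 'joints': [-1.202, 0.616, -0.013, 1.425, 0.008, 1.103, -0.04], 'qd': [-0.001, -0.0, -0.001, -0.0, 0.001, 0.0, 0.0], 'tau': [-0.0, -45.894, 0.209, -16.575, -0.061, 0.021, 0.0], 'tcp_pos': [0.25, 0.599, 0.231], 'tcp_rot': [-0.0, 0.196, 0.981, -0.001], 'force': [0.122, -0.971, 0.603], 'moment': [0.009, -0.001, 0.014], 'gripper_force': 0.0, 'opening': 0.093}
scene [[451.6756768    0.         259.57418587]
 [  0.         451.6756768  194.10031819]
 [  0.           0.           1.        ]] [[-0.48370467 -0.87510063 -0.01512244  0.33597161]
 [ 0.50570603 -0.29354354  0.81122968 -0.3047844 ]
 [-0.7143467   0.38474807  0.58453204 -1.34339936]
 [ 0.          0.          0.          1.        ]] dict_keys(['img', 'intrinsics', 'camera_from_world'])
side [[458.45741446   0.         255.27345395]
 [  0.         458.45741446 183.04728757]
 [  0.           0.           1.        ]] [[ 0.93188277 -0.36212162  0.02150436 -0.49862039]
 [ 0.21391412  0.59642796  0.77363715 -0.25545171]
 [-0.29297654 -0.71633904  0.63326387 -1.2656269 ]
 [ 0.          0.          0.          1.        ]] dict_keys(['img', 'intrinsics', 'camera_from_world'])
[[297.31863964   0.         256.58276244]
 [  0.         297.31863964 195.9899588 ]
 [  0.           0.           1.        ]] [[ 1.38132545e-04  9.61084449e-01  2.76254705e-01  7.84465260e-02]
 [ 9.99999960e-01 -6.48320861e-05 -2.74469279e-04  8.55198628e-04]
 [-2.45877987e-04  2.76254732e-01 -9.61084420e-01 -1.51887681e-01]
 [ 0.00000000e+00  0.00000000e+00  0.00000000e+00  1.00000000e+00]]
```

View pics/scene0.png

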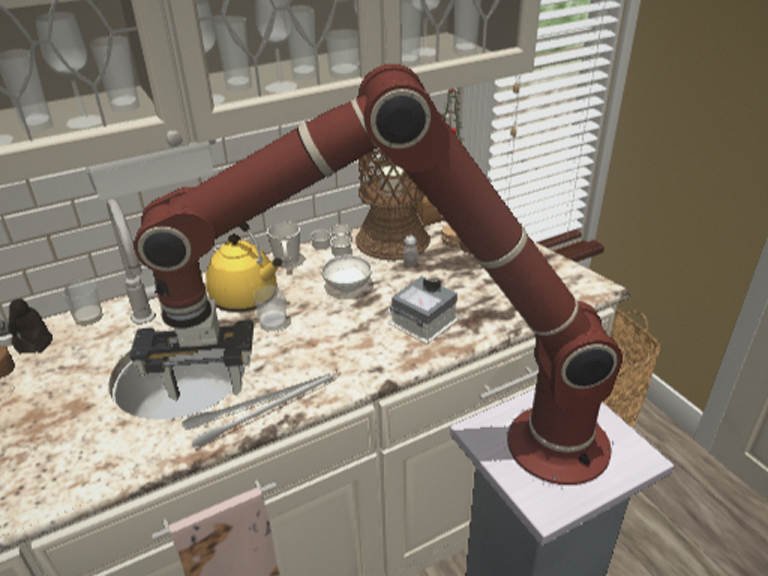

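View pics/side0.png

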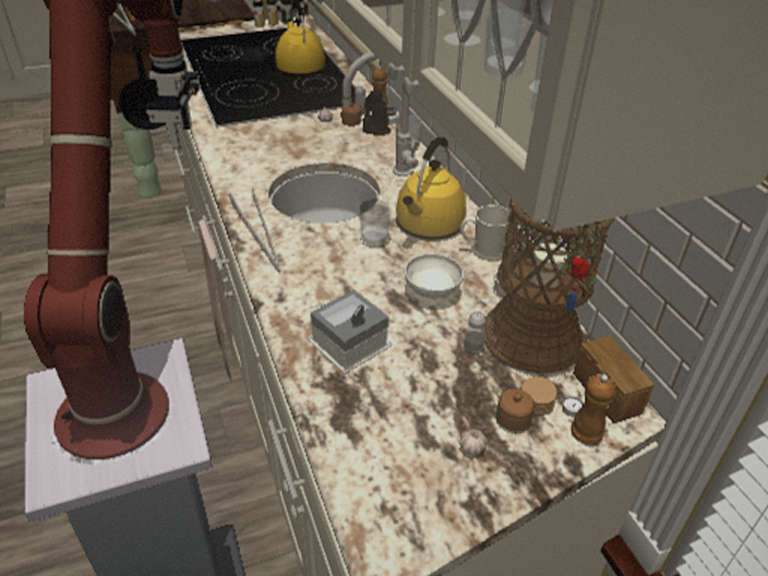

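The isolator box is at about (423,305) in the enlarged scene view and (349,330) in the side view. The bowl and salt shaker stand behind it. I'll crop in on both views.

```bash
cat > h.py <<'E'
from cell import ctrl, eyes
import cv2,numpy as np
def cam(n):
    c=eyes.camera(n);return c["img"],np.array(c["intrinsics"]),np.array(c["camera_from_world"])
def proj(K,T,P):
    p=(T[:3,:3]@np.atleast_2d(P).T).T+T[:3,3]; p=p*[1,-1,-1]; q=(K@p.T).T; return q[:,:2]/q[:,2:]
def ray(K,T,uv):
    d=np.linalg.inv(K)@[uv[0],uv[1],1]; d=T[:3,:3].T@(d*[1,-1,-1]); o=-T[:3,:3].T@T[:3,3]; return o,d
def atz(K,T,uv,z):
    o,d=ray(K,T,uv); return o+d*(z-o[2])/d[2]
def crop(img,x0,y0,w,h,f): return cv2.resize(img[y0:y0+h,x0:x0+w,::-1],None,fx=f,fy=f,interpolation=cv2.INTER_CUBIC)
E
python3 - <<'E'
from h import *
a=cam("scene")[0];b=cam("side")[0]
cv2.imwrite("pics/c1.png",np.hstack([crop(a,250,170,66,66,6),crop(b,200,187,66,66,6)]))
E
```

```text
(no output)
```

View pics/c1.png

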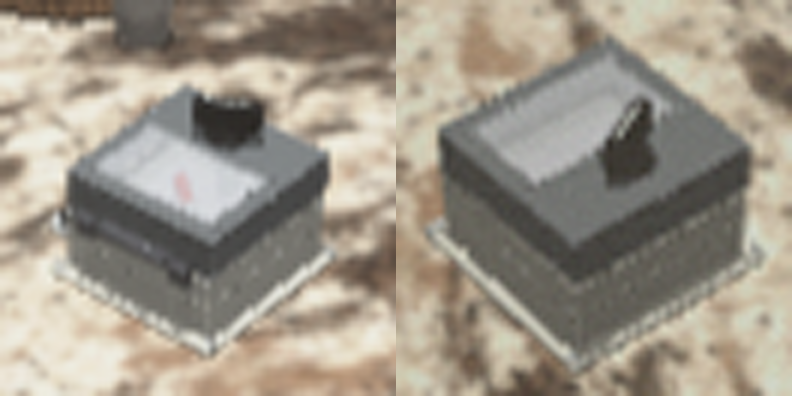

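```bash
python3 - <<'E'
from h import *
from scipy.optimize import least_squares
_,K1,T1=cam("scene");_,K2,T2=cam("side")
h=.056
top=lambda sx,sy:(sx*.056,sy*.056+.0,.079)
ft=lambda sx,sy:(sx*.063,sy*.064,.002)
o1=[(top(1,1),70,174),(top(-1,1),212,243),(top(-1,-1),328,157),(top(1,-1),185,88),(ft(1,1),55,268),(ft(-1,1),210,355),(ft(-1,-1),330,255)]
o2=[(top(-1,1),44,130),(top(1,1),212,40),(top(1,-1),354,150),(top(-1,-1),179,245),(ft(-1,1),32,232),(ft(-1,-1),179,370),(ft(1,-1),369,257)]
P1=np.array([o[0] for o in o1]);U1=np.array([o[1:] for o in o1])/6+[250-.4,170-.4]
P2=np.array([o[0] for o in o2]);U2=np.array([o[1:] for o in o2])/6+[200-.4,187-.4]
def W(p,P):
    c,s=np.cos(p[2]),np.sin(p[2]);return P@np.array([[c,s,0],[-s,c,0],[0,0,1]])+[p[0],p[1],0]
f=lambda p:np.concatenate([(proj(K1,T1,W(p,P1))-U1).ravel(),(proj(K2,T2,W(p,P2))-U2).ravel()])
r=least_squares(f,[.55,0,0],loss='soft_l1');print(r.x,np.round(r.fun.reshape(-1,2),1).tolist())
a,b=[atz(K2,T2,np.array(q)/6+[199.6,186.6],.105) for q in((249,98),(221,150))]
print(a,b,np.arctan2(*(a-b)[1::-1]), np.linalg.norm(a-b))
g=W(r.x,np.array([[0,-.03,.095],[0,.06,.052]]));print(g)
for n,uv,(K,T),z in [("bowl",(433,280),(K2,T2),.03),("shaker",(475,350),(K2,T2),0),("garlic",(472,450),(K2,T2),0),("cellar",(516,425),(K2,T2),0),("glass",(376,240),(K2,T2),0)]: print(n,atz(K,T,np.array(uv)/1.5,z))
E
```

```text
[0.47116366 0.02655537 0.33931034] [[-0.4, -0.6], [0.2, 0.3], [0.5, 0.1], [0.3, 0.2], [-0.5, 0.8], [0.3, 0.7], [2.1, 0.4], [-0.4, -1.0], [0.7, -1.3], [0.5, -0.8], [0.2, 0.2], [-0.6, -0.1], [0.3, 0.5], [0.8, 0.0]]
[0.49402071 0.01633479 0.105     ] [ 0.46856287 -0.01442045  0.105     ] 0.8793585725203585 0.03992475767537972
[[ 0.48114877 -0.00173417  0.095     ]
 [ 0.45119345  0.08313443  0.052     ]]
bowl [0.70026617 0.11789788 0.03      ]
shaker [ 0.70520666 -0.08427352  0.        ]
garlic [ 0.58658615 -0.30382462  0.        ]
cellar [ 0.68803123 -0.28238866  0.        ]
glass [0.64844172 0.33888388 0.        ]
```

Pose found: box at (0.471, 0.027) with yaw 0.339. The wing's centre lies within 3 mm of where the geometry puts it, and the latch is at about 0.5. Next I move above the wing.

Call:
send_rows(
  motion=[1.44,-3.76,0,-0.119,1.44,-3.76,0,-0.119,1.44,-3.76,0,-0.119,1.44,-3.76,0,-0.119,1.44,-3.76,0,-0.119,1.44,-3.76,0,-0.119,1.44,-3.76,0,-0.119,1.44,-3.76,0,-0.119],
  gripper=0.3,
  newtons=25,
)

```text
time_s: 1.15
tcp_pos: [0.3656, 0.2977, 0.233]
tcp_rot: [-0.0, 0.625, 0.78, 0.0]
force: [1.0, 0.2, 0.4]
opening: 0.0649
gripper_force: 0.0
```

Call:
send_rows(
  motion=[1.44,-3.76,0,-0.119,1.44,-3.76,0,-0.119,1.44,-3.76,0,-0.119,1.44,-3.76,0,-0.119,1.44,-3.76,0,-0.119,1.44,-3.76,0,-0.119,1.44,-3.76,-2,-0.119,1.44,-3.76,-2,-0.119],
)

```text
time_s: 1.95
tcp_pos: [0.4816, -0.0028, 0.1929]
tcp_rot: [0.0, 0.913, 0.407, 0.001]
force: [0.9, 0.6, 0.0]
opening: 0.065
gripper_force: 0.0
```

Call:
send_rows(
  motion=[0,0,0,0,0,0,0,0],
)

```text
time_s: 2.15
tcp_pos: [0.4802, -0.0022, 0.1923]
tcp_rot: [-0.0, 0.913, 0.408, -0.001]
force: [-0.8, -0.3, 0.4]
opening: 0.065
gripper_force: 0.0
```

```bash
cat >> h.py <<'E'
from scipy.spatial.transform import Rotation as Ro
def st():
    o=ctrl.get_obs(); w,x,y,z=o["tcp_rot"]; R=Ro.from_quat([x,y,z,w]).as_matrix()
    print("t%.1f"%o["time_s"],"p",np.round(o["tcp_pos"],4),"yang %.3f"%np.arctan2(R[1,1],R[0,1]),"tilt",np.round(R[:2,2],3),"F",np.round(o["force"],1),"M",np.round(o["moment"],2),"op %.4f"%o["opening"],"gf %.1f"%o["gripper_force"],"j",np.round(o["joints"],2))
    return np.array(o["tcp_pos"]),R
def wrist():
    p,R=st(); c=eyes.camera("wrist"); K=np.array(c["intrinsics"]);T=np.array(c["T_tool_cam"])
    return c["img"],K,T,p,R
def wray(K,T,p,R,uv):
    a=np.array([(uv[0]-K[0,2]),(uv[1]-K[1,2])]);r=np.hypot(*a);th=r/K[0,0]
    d=np.array([a[0]/r*np.sin(th),-a[1]/r*np.sin(th),-np.cos(th)])
    return p+R@T[:3,3], R@T[:3,:3]@d
def watz(K,T,p,R,uv,z):
    o,d=wray(K,T,p,R,uv);return o+d*(z-o[2])/d[2]
E
python3 - <<'E'
from h import *
i,K,T,p,R=wrist(); np.savez("w1.npz",K=K,T=T,p=p,R=R)
cv2.imwrite("pics/w1.png",crop(i,96,0,320,384,1.55))
E
```

```text
t2.1 p [ 0.4802 -0.0022  0.1923] yang -0.729 tilt [-0.001 -0.   ] F [-0.8 -0.3  0.4] M [ 0.08  0.09 -0.07] op 0.0650 gf 0.0 j [-0.43  0.45  0.55  1.96 -0.32  0.81 -0.43]
```

View pics/w1.png

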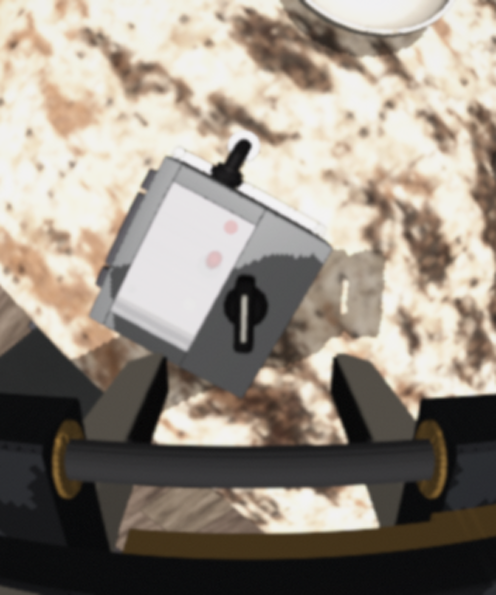

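The wrist view shows the wing's white line running from (244,295) to (243,343), almost parallel to the jaws. The cover's right edge runs from (330,247) to (242,394).

```bash
python3 - <<'E'
from h import *
w=np.load("w1.npz");a=[w[k] for k in("K","T","p","R")]
f=lambda u,v,z:watz(*a,(u/1.55+96-.2,v/1.55-.2),z)
A,B=f(244,295,.105),f(243,343,.105);print(A,B,(A+B)/2,np.arctan2(*(A-B)[1::-1]),np.linalg.norm(A-B))
C,D=f(330,247,.078),f(242,394,.078);print(C,D,np.arctan2(*(C-D)[1::-1]),np.linalg.norm(C-D))
E
```

```text
[0.48567162 0.01088211 0.105     ] [ 0.46682632 -0.00923406  0.105     ] [0.47624897 0.00082403 0.105     ] 0.8180052238623678 0.027564579024271882
[ 0.53796482 -0.00615616  0.078     ] [ 0.43542102 -0.0425122   0.078     ] 0.3407150272007167 0.10879794349391664
```

Call:
send_rows(
  motion=[-0.2,0.2,-3,-0.02,0,0,-3,0,0,0,-2,0,0,0,-0.9,0,0,0,0,0],
)

```text
time_s: 2.7
tcp_pos: [0.478, 0.0018, 0.1033]
tcp_rot: [-0.001, 0.916, 0.401, -0.0]
force: [-0.4, 0.2, 0.5]
opening: 0.0651
gripper_force: 0.0
```

Call:
send_rows(
  motion=[0,0,0,0,0,0,0,0,0,0,0,0,0,0,0,0,0,0,0,0],
  gripper=1,
  newtons=25,
)

```text
time_s: 3.2
tcp_pos: [0.4786, 0.0004, 0.104]
tcp_rot: [0.0, 0.917, 0.4, 0.0]
force: [0.5, 0.1, -0.7]
opening: 0.0295
gripper_force: 0.0
```

```bash
python3 - <<'E'
from h import *
st()
E
```

```text
t3.2 p [4.786e-01 4.000e-04 1.040e-01] yang -0.748 tilt [0.001 0.   ] F [ 0.5  0.1 -0.7] M [-0.05  0.13 -0.  ] op 0.0295 gf 0.0 j [-0.35  0.58  0.45  2.06 -0.44  0.59 -0.34]
```

Call:
send_rows(
  motion=[0,0,0,0,0,0,0,0,0,0,0,0,0,0,0,0,0,0,0,0],
)

```text
time_s: 3.7
tcp_pos: [0.4786, 0.0001, 0.1037]
tcp_rot: [0.0, 0.917, 0.4, 0.0]
force: [0.0, -0.7, -0.0]
opening: 0.0108
gripper_force: 24.9
```

```bash
python3 - <<'E'
from h import *
st()
E
```

```text
t3.7 p [4.786e-01 1.000e-04 1.037e-01] yang -0.748 tilt [ 0.001 -0.   ] F [ 0.  -0.7 -0. ] M [-0.32 -0.13 -0.03] op 0.0108 gf 24.9 j [-0.35  0.58  0.45  2.06 -0.44  0.59 -0.34]
```

Call:
send_rows(
  motion=[0,0,0,0.13,0,0,0,0.13,0,0,0,0.13,0,0,0,0.13,0,0,0,0.13,0,0,0,0.13,0,0,0,0.13,0,0,0,0.13],
)

```text
time_s: 4.5
tcp_pos: [0.4785, 0.0001, 0.1036]
tcp_rot: [0.0, 0.595, 0.804, -0.0]
force: [1.0, -0.9, -1.2]
opening: 0.0106
gripper_force: 25.0
```

Call:
send_rows(
  motion=[0,0,0,0.04,0,0,0,0,0,0,0,0],
)

```text
time_s: 4.8
tcp_pos: [0.4785, 0.0002, 0.1036]
tcp_rot: [0.0, 0.581, 0.814, -0.0]
force: [1.0, -1.0, -1.1]
opening: 0.011
gripper_force: 25.0
```

```bash
python3 - <<'E'
from h import *
st()
r=lambda t,y=-.09,z=.043:(y*np.cos(t)+z*np.sin(t),-y*np.sin(t)+z*np.cos(t))
# TCP sits 9 mm above pivot
u=np.array([-np.sin(.34),np.cos(.34)]);pv=None
for t in np.arange(0,1.81,.1):
    y,z=r(t);q=np.array([*(u*y*100),z*100])
    if pv is not None: print("%.1f"%t,np.round(q-pv,2).tolist())
    pv=q
E
```

```text
t4.8 p [4.785e-01 2.000e-04 1.036e-01] yang 0.330 tilt [ 0. -0.] F [ 1.  -1.  -1.1] M [-0.45 -0.15 -0.  ] op 0.0110 gf 25.0 j [-0.14  0.55  0.14  2.05 -0.14  0.55  0.42]
0.1 [-0.16, 0.45, 0.88]
0.2 [-0.19, 0.53, 0.83]
0.3 [-0.21, 0.6, 0.77]
0.4 [-0.24, 0.67, 0.7]
0.5 [-0.26, 0.73, 0.62]
0.6 [-0.28, 0.79, 0.54]
0.7 [-0.3, 0.84, 0.46]
0.8 [-0.31, 0.87, 0.37]
0.9 [-0.32, 0.9, 0.27]
1.0 [-0.33, 0.93, 0.17]
1.1 [-0.33, 0.94, 0.07]
1.2 [-0.33, 0.94, -0.02]
1.3 [-0.33, 0.93, -0.12]
1.4 [-0.32, 0.92, -0.22]
1.5 [-0.32, 0.89, -0.32]
1.6 [-0.3, 0.86, -0.41]
1.7 [-0.29, 0.81, -0.5]
1.8 [-0.27, 0.76, -0.58]
```

Call:
send_rows(
  motion=[-0.08,0.22,0.44,0,-0.08,0.23,0.44,0,-0.1,0.26,0.42,0,-0.09,0.27,0.41,0],
  newtons=30,
)

```text
time_s: 5.2
tcp_pos: [0.4747, 0.0108, 0.1208]
tcp_rot: [-0.0, 0.58, 0.814, 0.0]
force: [2.1, 1.0, -8.8]
opening: 0.0108
gripper_force: 30.0
```

Call:
send_rows(
  motion=[-0.1,0.3,0.39,0,-0.11,0.3,0.38,0,-0.12,0.33,0.36,0,-0.12,0.34,0.34,0],
)

```text
time_s: 5.6
tcp_pos: [0.4702, 0.0237, 0.1356]
tcp_rot: [-0.0, 0.58, 0.814, 0.0]
force: [2.8, 1.7, -11.4]
opening: 0.0105
gripper_force: 30.0
```

```bash
python3 - <<'E'
from h import *
st()
i=cam("scene")[0];cv2.imwrite("pics/s2.png",crop(i,220,120,110,120,5))
E
```

```text
t5.6 p [0.4702 0.0237 0.1356] yang 0.333 tilt [-0.     0.001] F [  2.8   1.7 -11.4] M [ 0.01 -0.8  -0.02] op 0.0105 gf 30.0 j [-0.21  0.48  0.16  2.05 -0.13  0.62  0.37]
```

View pics/s2.png

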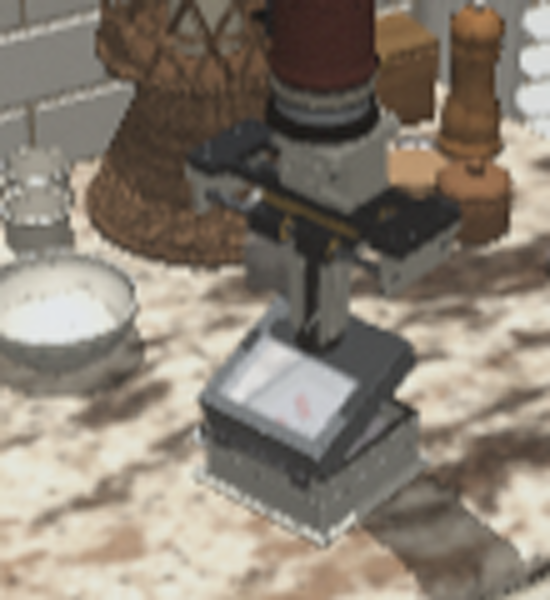

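The cover is swinging open with the wing pivoting in the pads. Carrying on along the arc.

Call:
send_rows(
  motion=[-0.13,0.36,0.32,0,-0.13,0.37,0.3,0,-0.14,0.39,0.28,0,-0.14,0.4,0.26,0,-0.15,0.42,0.24,0,-0.15,0.42,0.22,0,-0.15,0.43,0.2,0,-0.16,0.44,0.17,0],
)

```text
time_s: 6.45
tcp_pos: [0.4592, 0.0546, 0.1558]
tcp_rot: [0.001, 0.581, 0.814, -0.0]
force: [4.2, -2.8, -10.8]
opening: 0.0107
gripper_force: 30.0
```

Call:
send_rows(
  motion=[-0.16,0.45,0.15,0,-0.16,0.45,0.12,0,-0.16,0.46,0.1,0,-0.17,0.47,0.07,0,-0.17,0.47,0.05,0,-0.16,0.47,0.02,0,-0.17,0.47,0,0,-0.16,0.47,-0.02,0],
)

```text
time_s: 7.25
tcp_pos: [0.4468, 0.0902, 0.162]
tcp_rot: [0.002, 0.581, 0.814, -0.0]
force: [2.0, -5.3, 0.9]
opening: 0.0108
gripper_force: 30.0
```

```bash
python3 - <<'E'
from h import *
st()
E
```

```text
t7.2 p [0.4468 0.0902 0.162 ] yang 0.330 tilt [ 0.003 -0.002] F [ 2.  -5.3  0.9] M [-1.55 -0.74  0.  ] op 0.0108 gf 30.0 j [-0.37  0.42  0.17  2.06 -0.11  0.67  0.2 ]
```

Call:
send_rows(
  motion=[-0.16,0.47,-0.05,0,-0.17,0.46,-0.07,0,-0.16,0.46,-0.1,0,-0.16,0.46,-0.12,0,-0.16,0.45,-0.15,0,-0.16,0.44,-0.17,0,-0.15,0.43,-0.2,0,-0.15,0.43,-0.21,0],
)

```text
time_s: 8.05
tcp_pos: [0.4334, 0.1285, 0.1525]
tcp_rot: [0.0, 0.581, 0.814, 0.001]
force: [-0.7, -1.2, 10.9]
opening: 0.0104
gripper_force: 30.0
```

Call:
send_rows(
  motion=[-0.15,0.41,-0.24,0,-0.14,0.4,-0.26,0,0,0,0,0],
)

```text
time_s: 8.35
tcp_pos: [0.43, 0.1383, 0.1471]
tcp_rot: [-0.001, 0.58, 0.815, 0.001]
force: [-1.0, 1.6, 8.9]
opening: 0.0108
gripper_force: 30.0
```

```bash
python3 - <<'E'
from h import *
st()
a=cam("scene")[0];b=cam("side")[0]
cv2.imwrite("pics/c3.png",np.hstack([crop(a,230,130,100,110,4),crop(b,180,140,100,110,4)]))
E
```

```text
t8.3 p [0.43   0.1383 0.1471] yang 0.333 tilt [0.001 0.003] F [-1.   1.6  8.9] M [0.02 0.2  0.01] op 0.0108 gf 30.0 j [-0.47  0.44  0.16  2.08 -0.12  0.62  0.11]
```

View pics/c3.png

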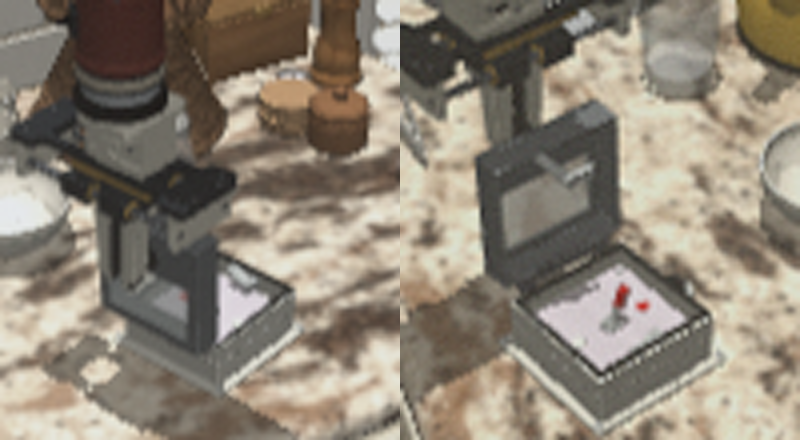

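The cover stands open at about 1.65 rad, just past vertical, and the toggle is in plain view leaning to the red mark. I let go, go up, and come over the box's +x side with the fingers closed.

Call:
send_rows(
  motion=[0,0,0,0,0,0,0,0,0,0,0,0,0,0,0,0,0,0,0,0],
  gripper=0.5,
)

```text
time_s: 8.95
tcp_pos: [0.4299, 0.1363, 0.1444]
tcp_rot: [-0.0, 0.581, 0.814, -0.0]
force: [0.3, 0.6, -0.0]
opening: 0.0443
gripper_force: 0.0
```

Call:
send_rows(
  motion=[0,0,1,0,0,0,3,0,0,0,4,0,0,0,4,0,2,-2.4,0,0,2,-2.4,0,0,2,-2.4,0,0,2.3,-2.4,0,0],
)

```text
time_s: 9.75
tcp_pos: [0.5135, 0.0395, 0.2655]
tcp_rot: [-0.0, 0.58, 0.814, 0.0]
force: [-0.1, 0.2, 0.5]
opening: 0.0464
gripper_force: 0.0
```

Call:
send_rows(
  motion=[0,0,-2,0,0,0,-2,0,0,0,-3,0,0,0,-2,0,0,0,0,0,0,0,0,0,0,0,0,0,0,0,0,0],
  gripper=1,
)

```text
time_s: 10.55
tcp_pos: [0.514, 0.0404, 0.1759]
tcp_rot: [0.001, 0.581, 0.814, 0.001]
force: [0.2, -0.5, 0.4]
opening: 0.0006
gripper_force: 0.0
```

```bash
python3 - <<'E'
from h import *
i,K,T,p,R=wrist(); np.savez("w2.npz",K=K,T=T,p=p,R=R)
cv2.imwrite("pics/w2.png",crop(i,96,60,320,324,1.75))
E
```

```text
t10.6 p [0.514  0.0404 0.1759] yang 0.332 tilt [0.003 0.   ] F [ 0.2 -0.5  0.4] M [-0.1   0.04  0.02] op 0.0006 gf 0.0 j [-0.27  0.48  0.22  1.89 -0.14  0.78  0.36]
```

View pics/w2.png

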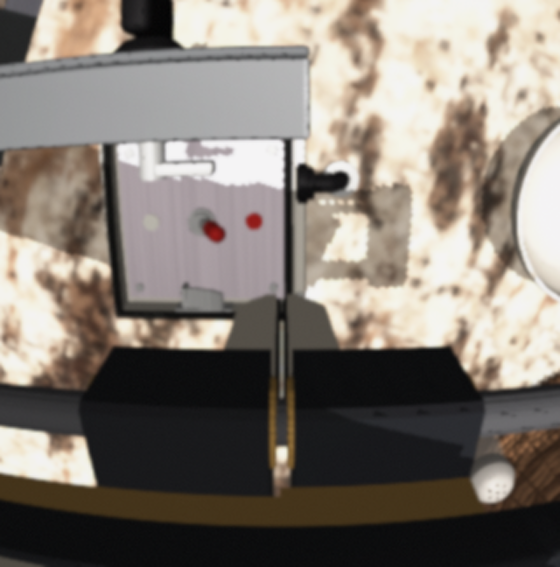

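The box lies open. Toggle tip is at (212,231), the red mark at (254,221) and the white mark at (150,222).

```bash
python3 - <<'E'
from h import *
w=np.load("w2.npz");a=[w[k] for k in("K","T","p","R")]
f=lambda u,v,z:watz(*a,(u/1.75+96-.2,v/1.75+60-.2),z)
c=np.array([.47,.0272]);e=np.array([[.943,.333],[-.333,.943]])
for n,q in(("tip",f(213,232,.060)),("red",f(254,221,.031)),("white",f(150,222,.031))): print(n,q,np.round(e@(q[:2]-c)*1000,1))
print("tcp",e@(a[2][:2]-c))
E
```

```text
tip [0.47742341 0.03322412 0.06      ] [9.  3.2]
red [0.49736477 0.03874314 0.031     ] [29.6  1.8]
white [0.43810769 0.01792345 0.031     ] [-33.2   1.9]
tcp [ 0.04593572 -0.00218198]
```

Call:
send_rows(
  motion=[-0.1,0.3,-3,0,0,0,-3,0,0,0,-2.5,0,0,0,-1.5,0,0,0,-1,0,0,0,0,0],
)

```text
time_s: 11.2
tcp_pos: [0.512, 0.0434, 0.0646]
tcp_rot: [-0.001, 0.581, 0.814, -0.0]
force: [-1.4, 0.4, 3.8]
opening: 0.0006
gripper_force: 2.2
```

Call:
send_rows(
  motion=[-0.3,-0.1,0,0,-0.3,-0.1,0,0,-0.2,-0.07,0,0,0,0,0,0],
)

```text
time_s: 11.6
tcp_pos: [0.5038, 0.0405, 0.0648]
tcp_rot: [0.0, 0.581, 0.814, -0.0]
force: [0.1, 0.8, -0.5]
opening: 0.0003
gripper_force: 0.0
```

```bash
python3 - <<'E'
from h import *
p,R=st()
c=np.array([.47,.0272]);e=np.array([[.943,.333],[-.333,.943]]);print(e@(p[:2]-c))
E
```

```text
t11.6 p [0.5038 0.0405 0.0648] yang 0.332 tilt [-0. -0.] F [ 0.1  0.8 -0.5] M [-0.03  0.06 -0.02] op 0.0003 gf 0.0 j [-0.23  0.65  0.16  2.01 -0.2   0.5   0.4 ]
[0.03633587 0.00123675]
```

Call:
send_rows(
  motion=[-0.2,-0.07,0,0,-0.2,-0.07,0,0,-0.2,-0.07,0,0,0,0,0,0],
)

```text
time_s: 12.0
tcp_pos: [0.4983, 0.0386, 0.0646]
tcp_rot: [0.0, 0.581, 0.814, 0.0]
force: [0.4, -0.5, -1.5]
opening: 0.0004
gripper_force: 0.1
```

Call:
send_rows(
  motion=[-0.2,-0.07,0,0,-0.2,-0.07,0,0,0,0,0,0],
)

```text
time_s: 12.3
tcp_pos: [0.4971, 0.038, 0.0652]
tcp_rot: [0.002, 0.58, 0.814, 0.002]
force: [5.1, 1.7, -0.7]
opening: 0.0004
gripper_force: 2.2
```

Call:
send_rows(
  motion=[-0.2,-0.07,0,0,-0.2,-0.07,0,0,0,0,0,0],
)

```text
time_s: 12.6
tcp_pos: [0.4931, 0.0365, 0.0654]
tcp_rot: [0.002, 0.58, 0.814, 0.002]
force: [2.9, 1.8, -0.4]
opening: 0.0004
gripper_force: 2.5
```

```bash
python3 - <<'E'
from h import *
p,R=st()
c=np.array([.47,.0272]);e=np.array([[.943,.333],[-.333,.943]]);print(e@(p[:2]-c))
b=cam("side")[0]
cv2.imwrite("pics/c4.png",crop(b,190,160,90,90,6))
E
```

```text
t12.6 p [0.4931 0.0365 0.0654] yang 0.333 tilt [0.006 0.001] F [ 2.9  1.8 -0.4] M [ 0.33 -0.96  0.03] op 0.0004 gf 2.5 j [-0.22  0.63  0.15  2.05 -0.2   0.47  0.41]
[0.0249019  0.00105829]
```

Call:
send_rows(
  motion=[-0.2,-0.07,0,0,-0.2,-0.07,0,0,0,0,0,0],
)

```text
time_s: 12.95
tcp_pos: [0.4862, 0.0343, 0.0648]
tcp_rot: [0.0, 0.581, 0.814, 0.0]
force: [1.7, 0.2, 1.1]
opening: 0.0006
gripper_force: 1.1
```

Call:
send_rows(
  motion=[-0.2,-0.07,0,0,-0.2,-0.07,0,0,0,0,0,0],
)

```text
time_s: 13.25
tcp_pos: [0.4808, 0.0326, 0.0643]
tcp_rot: [-0.001, 0.581, 0.814, -0.001]
force: [1.1, 0.3, 1.3]
opening: 0.0004
gripper_force: 0.9
```

Call:
send_rows(
  motion=[-0.2,-0.07,0,0,0,0,0,0],
)

```text
time_s: 13.45
tcp_pos: [0.4782, 0.0318, 0.0641]
tcp_rot: [-0.001, 0.581, 0.814, -0.001]
force: [0.3, -1.1, -0.5]
opening: 0.0007
gripper_force: 0.0
```

```bash
python3 - <<'E'
from h import *
p,R=st()
c=np.array([.47,.0272]);e=np.array([[.943,.333],[-.333,.943]]);print(e@(p[:2]-c))
E
```

```text
t13.4 p [0.4782 0.0318 0.0641] yang 0.332 tilt [-0.004 -0.   ] F [ 0.3 -1.1 -0.5] M [-0.07  0.08  0.08] op 0.0007 gf 0.0 j [-0.21  0.62  0.15  2.08 -0.2   0.46  0.42]
[0.00927461 0.00157124]
```

Call:
send_rows(
  motion=[0.3,0.1,1,0,0,0,3,0,0,0,4,0,0,0,4,0,0,0,4,0,0,0,4,0,0,0,0,0],
)

```text
time_s: 14.15
tcp_pos: [0.4851, 0.0329, 0.2691]
tcp_rot: [0.003, 0.581, 0.814, 0.003]
force: [1.2, 0.1, -0.2]
opening: 0.0005
gripper_force: 0.0
```

```bash
python3 - <<'E'
from h import *
i,K,T,p,R=wrist(); np.savez("w3.npz",K=K,T=T,p=p,R=R)
cv2.imwrite("pics/w3.png",crop(i,96,60,320,324,1.75))
E
```

```text
t14.2 p [0.4851 0.0329 0.2691] yang 0.331 tilt [0.009 0.001] F [ 1.2  0.1 -0.2] M [-0.06 -0.01 -0.  ] op 0.0005 gf 0.0 j [-0.3   0.32  0.25  1.84 -0.1   0.98  0.33]
```

View pics/w3.png

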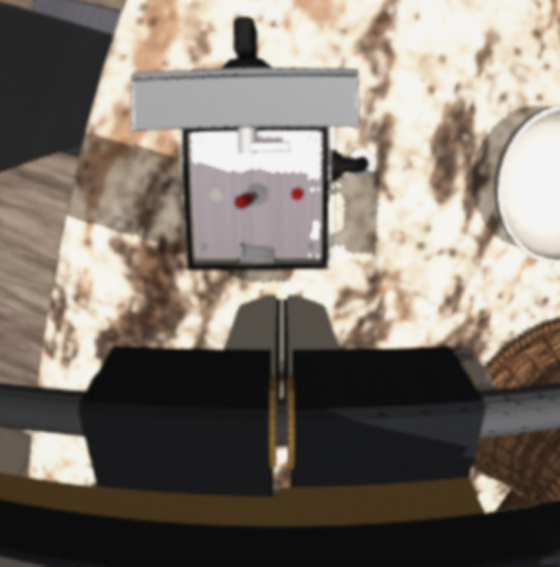

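The toggle is off: its tip at (243,201) leans to the white mark. The cover stays open with the wing still pointing square at the hinge, at (245,40). I go back to the wing.

Call:
send_rows(
  motion=[-1.4,2.6,0,0,-1.4,2.6,0,0,-1.4,2.6,0,0,-1.3,2.5,0,0,0,0,0,0,0,0,0,0,0,0,0,0],
  gripper=0.5,
)

```text
time_s: 14.9
tcp_pos: [0.4279, 0.1348, 0.2636]
tcp_rot: [-0.0, 0.581, 0.814, -0.001]
force: [0.4, 0.6, -0.8]
opening: 0.0456
gripper_force: 0.0
```

Call:
send_rows(
  motion=[0,0,-3,0,0,0,-3,0,0,0,-3,0,0,0,-2,0,0,0,-1,0,0,0,-0.4,0,0,0,0,0],
)

```text
time_s: 15.6
tcp_pos: [0.4286, 0.1357, 0.1406]
tcp_rot: [0.0, 0.581, 0.814, -0.0]
force: [0.4, 0.1, 0.9]
opening: 0.0463
gripper_force: 0.0
```

```bash
python3 - <<'E'
from h import *
st()
E
```

```text
t15.6 p [0.4286 0.1357 0.1406] yang 0.331 tilt [ 0. -0.] F [0.4 0.1 0.9] M [-0.07 -0.   -0.02] op 0.0463 gf 0.0 j [-0.48  0.45  0.17  2.09 -0.13  0.61  0.12]
```

Call:
send_rows(
  motion=[0.1,0.06,0.35,0,0,0,0,0,0,0,0,0,0,0,0,0,0,0,0,0,0,0,0,0,0,0,0,0],
  gripper=1,
  newtons=25,
)

```text
time_s: 16.3
tcp_pos: [0.4302, 0.1373, 0.1443]
tcp_rot: [0.001, 0.58, 0.814, 0.001]
force: [1.2, 1.0, 0.1]
opening: 0.0107
gripper_force: 25.0
```

```bash
python3 - <<'E'
from h import *
st()
u=np.array([-np.sin(.34),np.cos(.34)]);L=np.linspace(1.72,.02,35);y=-.09*np.cos(L)+.043*np.sin(L);z=.09*np.sin(L)+.043*np.cos(L)
q=np.c_[np.outer(y,u),z]*100
r=np.round(np.diff(np.round(q,2),axis=0),2);r=np.c_[r,0*r[:,0]]
for k in range(0,34,8): print([float(v)+0 for v in r[k:k+8].ravel()])
E
```

```text
t16.3 p [0.4302 0.1373 0.1443] yang 0.332 tilt [0.002 0.001] F [1.2 1.  0.1] M [ 0.16 -0.39  0.07] op 0.0107 gf 25.0 j [-0.48  0.45  0.17  2.09 -0.13  0.61  0.11]
[0.14, -0.4, 0.27, 0.0, 0.14, -0.4, 0.25, 0.0, 0.15, -0.42, 0.22, 0.0, 0.15, -0.43, 0.21, 0.0, 0.16, -0.44, 0.18, 0.0, 0.15, -0.45, 0.15, 0.0, 0.16, -0.45, 0.14, 0.0, 0.17, -0.46, 0.11, 0.0]
[0.16, -0.46, 0.08, 0.0, 0.16, -0.47, 0.06, 0.0, 0.17, -0.47, 0.03, 0.0, 0.17, -0.47, 0.01, 0.0, 0.16, -0.47, -0.01, 0.0, 0.17, -0.47, -0.04, 0.0, 0.16, -0.46, -0.07, 0.0, 0.17, -0.47, -0.08, 0.0]
[0.16, -0.45, -0.12, 0.0, 0.16, -0.45, -0.14, 0.0, 0.16, -0.45, -0.16, 0.0, 0.15, -0.44, -0.18, 0.0, 0.15, -0.42, -0.21, 0.0, 0.15, -0.42, -0.23, 0.0, 0.14, -0.41, -0.25, 0.0, 0.14, -0.39, -0.28, 0.0]
[0.14, -0.38, -0.29, 0.0, 0.13, -0.36, -0.31, 0.0, 0.12, -0.35, -0.34, 0.0, 0.12, -0.34, -0.35, 0.0, 0.11, -0.32, -0.37, 0.0, 0.11, -0.3, -0.38, 0.0, 0.1, -0.28, -0.4, 0.0, 0.09, -0.26, -0.41, 0.0]
[0.08, -0.24, -0.43, 0.0, 0.08, -0.22, -0.44, 0.0]
```

Call:
send_rows(
  motion=[0.14,-0.4,0.27,0,0.14,-0.4,0.25,0,0.15,-0.42,0.22,0,0.15,-0.43,0.21,0,0.16,-0.44,0.18,0,0.15,-0.45,0.15,0,0.16,-0.45,0.14,0,0.17,-0.46,0.11,0],
)

```text
time_s: 17.1
tcp_pos: [0.4418, 0.104, 0.1584]
tcp_rot: [-0.0, 0.58, 0.815, 0.001]
force: [4.8, 5.3, -12.5]
opening: 0.0105
gripper_force: 25.0
```

Call:
send_rows(
  motion=[0.16,-0.46,0.08,0,0.16,-0.47,0.06,0,0.17,-0.47,0.03,0,0.17,-0.47,0.01,0,0.16,-0.47,-0.01,0,0.17,-0.47,-0.04,0,0.16,-0.46,-0.07,0,0.17,-0.47,-0.08,0],
)

```text
time_s: 17.9
tcp_pos: [0.4546, 0.0678, 0.1591]
tcp_rot: [-0.001, 0.58, 0.815, 0.002]
force: [1.9, 5.6, -2.6]
opening: 0.0106
gripper_force: 25.0
```

Call:
send_rows(
  motion=[0.16,-0.45,-0.12,0,0.16,-0.45,-0.14,0,0.16,-0.45,-0.16,0,0.15,-0.44,-0.18,0,0.15,-0.42,-0.21,0,0.15,-0.42,-0.23,0,0.14,-0.41,-0.25,0,0.14,-0.39,-0.28,0],
)

```text
time_s: 18.7
tcp_pos: [0.4676, 0.0306, 0.1437]
tcp_rot: [0.001, 0.58, 0.814, 0.001]
force: [3.2, 3.6, 3.7]
opening: 0.0113
gripper_force: 25.0
```

```bash
python3 - <<'E'
from h import *
st()
E
```

```text
t18.7 p [0.4676 0.0306 0.1437] yang 0.332 tilt [0.002 0.   ] F [3.2 3.6 3.7] M [ 1.15 -0.48  0.03] op 0.0113 gf 25.0 j [-0.23  0.47  0.17  2.04 -0.13  0.64  0.36]
```

Call:
send_rows(
  motion=[0.14,-0.38,-0.29,0,0.13,-0.36,-0.31,0,0.12,-0.35,-0.34,0,0.12,-0.34,-0.35,0,0.11,-0.32,-0.37,0,0.11,-0.3,-0.38,0,0.1,-0.28,-0.4,0,0.09,-0.26,-0.41,0],
)

```text
time_s: 19.5
tcp_pos: [0.4771, 0.0035, 0.115]
tcp_rot: [0.001, 0.581, 0.814, 0.0]
force: [4.5, 1.9, 4.7]
opening: 0.0107
gripper_force: 25.0
```

Call:
send_rows(
  motion=[0.08,-0.24,-0.43,0,0.08,-0.22,-0.3,0,0,0,0,0],
)

```text
time_s: 19.8
tcp_pos: [0.4786, -0.0009, 0.1072]
tcp_rot: [0.001, 0.581, 0.814, 0.0]
force: [6.9, 0.7, -0.6]
opening: 0.0107
gripper_force: 25.0
```

```bash
python3 - <<'E'
from h import *
st()
a=cam("scene")[0];b=cam("side")[0]
cv2.imwrite("pics/c5.png",np.hstack([crop(a,250,160,66,80,6),crop(b,200,177,66,80,6)]))
E
```

```text
t19.8 p [ 0.4786 -0.0009  0.1072] yang 0.331 tilt [ 0.002 -0.001] F [ 6.9  0.7 -0.6] M [ 0.34 -1.27  0.01] op 0.0107 gf 25.0 j [-0.15  0.54  0.15  2.05 -0.14  0.55  0.43]
```

View pics/c5.png

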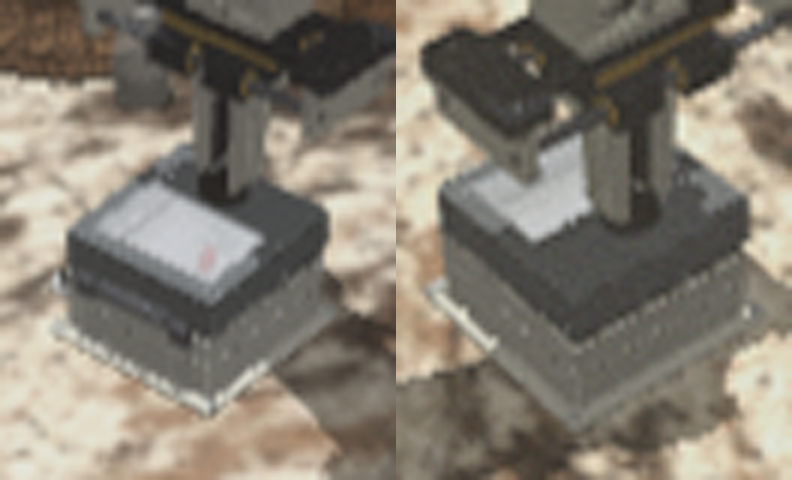

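Call:
send_rows(
  motion=[0,0,-0.2,0,0,0,-0.2,0,0,0,0,0],
)

```text
time_s: 20.2
tcp_pos: [0.4791, -0.0023, 0.1039]
tcp_rot: [0.002, 0.581, 0.814, -0.0]
force: [5.3, -1.4, 5.0]
opening: 0.0107
gripper_force: 25.0
```

Call:
send_rows(
  motion=[0,0,-0.15,0,0,0,0,0],
)

```text
time_s: 20.4
tcp_pos: [0.4793, -0.0027, 0.1028]
tcp_rot: [0.003, 0.581, 0.814, -0.0]
force: [4.5, -2.3, 7.5]
opening: 0.0108
gripper_force: 25.0
```

```bash
python3 - <<'E'
from h import *
st()
E
```

```text
t20.4 p [ 0.4793 -0.0027  0.1028] yang 0.330 tilt [ 0.004 -0.003] F [ 4.5 -2.3  7.5] M [-0.35 -0.98  0.04] op 0.0108 gf 25.0 j [-0.15  0.55  0.15  2.06 -0.15  0.54  0.44]
```

Call:
send_rows(
  motion=[0,0,0,0,0,0,0,0,0,0,0,0,0,0,0,0],
  gripper=0.7,
)

```text
time_s: 20.8
tcp_pos: [0.4738, -0.0005, 0.101]
tcp_rot: [-0.003, 0.581, 0.814, -0.003]
force: [-0.1, -0.4, 0.6]
opening: 0.0271
gripper_force: 0.0
```

```bash
python3 - <<'E'
from h import *
st()
E
```

```text
t20.8 p [ 0.4738 -0.0005  0.101 ] yang 0.331 tilt [-0.008 -0.001] F [-0.1 -0.4  0.6] M [-0.05  0.01 -0.01] op 0.0271 gf 0.0 j [-0.15  0.55  0.15  2.06 -0.15  0.55  0.44]
```

Call:
send_rows(
  motion=[0.2,0,0.2,0,0,0,0,0],
)

```text
time_s: 21.0
tcp_pos: [0.4794, 0.0006, 0.1039]
tcp_rot: [-0.0, 0.58, 0.814, -0.0]
force: [0.0, 0.9, 0.4]
opening: 0.0278
gripper_force: 0.0
```

```bash
python3 - <<'E'
from h import *
st()
E
```

```text
t21.0 p [0.4794 0.0006 0.1039] yang 0.333 tilt [-0.001  0.   ] F [0.  0.9 0.4] M [-0.05  0.07 -0.01] op 0.0278 gf 0.0 j [-0.15  0.55  0.15  2.05 -0.15  0.55  0.44]
```

Call:
send_rows(
  motion=[-0.1,0,0,0,0,0,0,0,0,0,0,0,0,0,0,0,0,0,0,0],
  gripper=1,
  newtons=25,
)

```text
time_s: 21.5
tcp_pos: [0.4784, 0.0004, 0.1041]
tcp_rot: [-0.0, 0.58, 0.814, 0.0]
force: [0.3, 1.0, -0.3]
opening: 0.01
gripper_force: 25.0
```

Call:
send_rows(
  motion=[0,0,-0.15,0,0,0,-0.15,0,0,0,0,0],
)

```text
time_s: 21.8
tcp_pos: [0.4787, -0.0004, 0.1021]
tcp_rot: [0.0, 0.581, 0.814, 0.0]
force: [-1.5, -0.6, 7.7]
opening: 0.0106
gripper_force: 25.0
```

```bash
python3 - <<'E'
from h import *
st()
E
```

```text
t21.8 p [ 4.787e-01 -4.000e-04  1.021e-01] yang 0.331 tilt [ 0.001 -0.   ] F [-1.5 -0.6  7.7] M [-0.02  0.5   0.05] op 0.0106 gf 25.0 j [-0.15  0.55  0.15  2.06 -0.15  0.54  0.44]
```

Call:
send_rows(
  motion=[0,0,0,-0.12,0,0,0,-0.12,0,0,0,-0.12,0,0,0,-0.12,0,0,0,-0.12,0,0,0,-0.12],
)

```text
time_s: 22.4
tcp_pos: [0.4793, -0.0004, 0.1022]
tcp_rot: [0.001, 0.832, 0.555, 0.001]
force: [-1.2, -0.7, 6.3]
opening: 0.0106
gripper_force: 25.0
```

```bash
python3 - <<'E'
from h import *
st()
E
```

```text
t22.4 p [ 4.793e-01 -4.000e-04  1.022e-01] yang -0.393 tilt [ 0.002 -0.   ] F [-1.2 -0.7  6.3] M [-0.02  0.26  0.07] op 0.0106 gf 25.0 j [-0.29  0.57  0.36  2.06 -0.36  0.57 -0.07]
```

Call:
send_rows(
  motion=[0,0,0,-0.12,0,0,0,-0.12,0,0,0,-0.1,0,0,0,-0.1,0,0,0,-0.08,0,0,0,-0.06],
)

```text
time_s: 23.0
tcp_pos: [0.4797, -0.0008, 0.1022]
tcp_rot: [0.001, 0.955, 0.295, 0.001]
force: [-0.3, -1.2, 6.6]
opening: 0.0107
gripper_force: 25.0
```

```bash
python3 - <<'E'
from h import *
st()
E
```

```text
t23.0 p [ 0.4797 -0.0008  0.1022] yang -0.971 tilt [ 0.003 -0.001] F [-0.3 -1.2  6.6] M [-0.2   0.16  0.01] op 0.0107 gf 25.0 j [-0.4   0.6   0.53  2.06 -0.52  0.61 -0.48]
```

Call:
send_rows(
  motion=[0,0,0,-0.05,0,0,0,-0.05,0,0,0,-0.04,0,0,0,0],
)

```text
time_s: 23.4
tcp_pos: [0.4798, -0.0009, 0.1022]
tcp_rot: [0.001, 0.974, 0.229, 0.002]
force: [-0.4, -0.4, 6.5]
opening: 0.0107
gripper_force: 25.0
```

```bash
python3 - <<'E'
from h import *
st()
E
```

```text
t23.4 p [ 0.4798 -0.0009  0.1022] yang -1.110 tilt [ 0.004 -0.001] F [-0.4 -0.4  6.5] M [-0.17  0.08 -0.01] op 0.0107 gf 25.0 j [-0.42  0.61  0.57  2.06 -0.56  0.62 -0.58]
```

Call:
send_rows(
  motion=[0,0,0,-0.04,0,0,0,-0.04,0,0,0,0],
)

```text
time_s: 23.7
tcp_pos: [0.4799, -0.001, 0.1022]
tcp_rot: [0.001, 0.982, 0.19, 0.002]
force: [0.3, -1.5, 6.9]
opening: 0.0111
gripper_force: 25.0
```

```bash
python3 - <<'E'
from h import *
st()
E
```

```text
t23.7 p [ 0.4799 -0.001   0.1022] yang -1.189 tilt [ 0.004 -0.001] F [ 0.3 -1.5  6.9] M [-0.23  0.11 -0.06] op 0.0111 gf 25.0 j [-0.44  0.62  0.59  2.06 -0.58  0.62 -0.64]
```

Call:
send_rows(
  motion=[0,0,0,-0.04,0,0,0,-0.04],
)

```text
time_s: 23.9
tcp_pos: [0.4799, -0.001, 0.1022]
tcp_rot: [0.001, 0.989, 0.15, 0.002]
force: [-0.3, -1.7, 6.3]
opening: 0.0106
gripper_force: 25.0
```

```bash
python3 - <<'E'
from h import *
st()
E
```

```text
t23.9 p [ 0.4799 -0.001   0.1022] yang -1.270 tilt [ 0.004 -0.001] F [-0.3 -1.7  6.3] M [-0.29  0.06  0.03] op 0.0106 gf 25.0 j [-0.45  0.62  0.61  2.06 -0.6   0.63 -0.7 ]
```

Call:
send_rows(
  motion=[0,0,0,-0.04,0,0,0,-0.04],
)

```text
time_s: 24.1
tcp_pos: [0.4799, -0.0011, 0.1022]
tcp_rot: [0.001, 0.994, 0.11, 0.002]
force: [-0.5, -0.9, 6.0]
opening: 0.0109
gripper_force: 25.0
```

```bash
python3 - <<'E'
from h import *
st()
E
```

```text
t24.1 p [ 0.4799 -0.0011  0.1022] yang -1.350 tilt [ 0.004 -0.001] F [-0.5 -0.9  6. ] M [-0.28  0.12  0.  ] op 0.0109 gf 25.0 j [-0.46  0.63  0.64  2.06 -0.62  0.64 -0.76]
```

Call:
send_rows(
  motion=[0,0,0,-0.04,0,0,0,-0.04],
)

```text
time_s: 24.3
tcp_pos: [0.4799, -0.0012, 0.1022]
tcp_rot: [0.001, 0.998, 0.07, 0.002]
force: [-0.3, -1.3, 6.7]
opening: 0.0108
gripper_force: 25.0
```

```bash
python3 - <<'E'
from h import *
st()
E
```

```text
t24.3 p [ 0.4799 -0.0012  0.1022] yang -1.430 tilt [ 0.004 -0.002] F [-0.3 -1.3  6.7] M [-0.37  0.01  0.09] op 0.0108 gf 25.0 j [-0.48  0.63  0.66  2.07 -0.64  0.65 -0.81]
```

```bash
cat >> h.py <<'E'
def mz():
    s=st(); o=ctrl.get_obs(); print("tau7 %.3f Mz %.3f"%(o["tau"][6],o["moment"][2]))
E
python3 -c "from h import *;mz()"
```

```text
t24.3 p [ 0.4799 -0.0012  0.1022] yang -1.430 tilt [ 0.004 -0.002] F [-0.3 -1.3  6.7] M [-0.37  0.01  0.09] op 0.0108 gf 25.0 j [-0.48  0.63  0.66  2.07 -0.64  0.65 -0.81]
tau7 0.122 Mz 0.091
```

Call:
send_rows(
  motion=[0,0,0,-0.03,0,0,0,-0.03],
)

```text
time_s: 24.5
tcp_pos: [0.4799, -0.0012, 0.1022]
tcp_rot: [0.001, 0.999, 0.041, 0.002]
force: [-0.7, -1.1, 5.1]
opening: 0.0109
gripper_force: 25.0
```

```bash
python3 -c "from h import *;mz()"
```

```text
t24.5 p [ 0.4799 -0.0012  0.1022] yang -1.490 tilt [ 0.004 -0.002] F [-0.7 -1.1  5.1] M [-0.32  0.07  0.08] op 0.0109 gf 25.0 j [-0.49  0.64  0.68  2.07 -0.66  0.66 -0.86]
tau7 0.059 Mz 0.077
```

Call:
send_rows(
  motion=[0,0,0,-0.03,0,0,0,-0.03],
)

```text
time_s: 24.7
tcp_pos: [0.4799, -0.0013, 0.1022]
tcp_rot: [0.001, 1.0, 0.011, 0.002]
force: [-0.6, -2.3, 4.2]
opening: 0.0111
gripper_force: 25.0
```

```bash
python3 -c "from h import *;mz()"
```

```text
t24.7 p [ 0.4799 -0.0013  0.1022] yang -1.550 tilt [ 0.004 -0.002] F [-0.6 -2.3  4.2] M [-0.34  0.04  0.12] op 0.0111 gf 25.0 j [-0.5   0.64  0.69  2.07 -0.67  0.66 -0.9 ]
tau7 0.070 Mz 0.116
```

The downward press is being taken over by the keeper: vertical force has dropped from 6.7 to 4.2 N, so the draw-in zone has been reached. Smaller steps from here.

Call:
send_rows(
  motion=[0,0,0,-0.02,0,0,0,-0.02],
)

```text
time_s: 24.9
tcp_pos: [0.4799, -0.0013, 0.1021]
tcp_rot: [0.001, 1.0, -0.009, 0.002]
force: [-1.0, -2.5, 5.4]
opening: 0.0108
gripper_force: 25.0
```

```bash
python3 -c "from h import *;mz()"
```

```text
t24.9 p [ 0.4799 -0.0013  0.1021] yang -1.589 tilt [ 0.004 -0.002] F [-1.  -2.5  5.4] M [-0.38  0.01  0.13] op 0.0108 gf 25.0 j [-0.5   0.65  0.71  2.07 -0.68  0.67 -0.93]
tau7 -0.056 Mz 0.131
```

Call:
send_rows(
  motion=[0,0,0,-0.02,0,0,0,-0.02],
)

```text
time_s: 25.1
tcp_pos: [0.4799, -0.0013, 0.1021]
tcp_rot: [0.001, 1.0, -0.029, 0.002]
force: [-0.3, -2.7, 6.4]
opening: 0.0108
gripper_force: 25.1
```

```bash
python3 -c "from h import *;mz()"
```

```text
t25.1 p [ 0.4799 -0.0013  0.1021] yang -1.629 tilt [ 0.004 -0.002] F [-0.3 -2.7  6.4] M [-0.43  0.05  0.29] op 0.0108 gf 25.1 j [-0.51  0.65  0.72  2.07 -0.69  0.67 -0.96]
tau7 -0.161 Mz 0.287
```

Call:
send_rows(
  motion=[0,0,0,-0.01],
)

```text
time_s: 25.2
tcp_pos: [0.4799, -0.0013, 0.1021]
tcp_rot: [0.001, 0.999, -0.034, 0.002]
force: [-0.2, -2.7, 6.7]
opening: 0.0111
gripper_force: 25.2
```

```bash
python3 -c "from h import *;mz()"
```

```text
t25.2 p [ 0.4799 -0.0013  0.1021] yang -1.638 tilt [ 0.004 -0.002] F [-0.2 -2.7  6.7] M [-0.47  0.04  0.32] op 0.0111 gf 25.2 j [-0.51  0.65  0.72  2.07 -0.69  0.67 -0.97]
tau7 -0.290 Mz 0.317
```

The torque has risen steeply to about 0.32 N m, so that is the stop. I let go and lift clear.

Call:
send_rows(
  motion=[0,0,0,0,0,0,0,0,0,0,0,0,0,0,0,0,0,0,0,0],
  gripper=0.5,
)

```text
time_s: 25.7
tcp_pos: [0.4782, 0.0004, 0.1009]
tcp_rot: [-0.0, 0.999, -0.033, -0.0]
force: [0.4, -0.2, 0.4]
opening: 0.0447
gripper_force: 0.0
```

Call:
send_rows(
  motion=[0,0,1,0,0,0,3,0,0,0,4,0,0,0,4,0,0,0,2,0,0,0,0,0,0,0,0,0],
)

```text
time_s: 26.4
tcp_pos: [0.4782, 0.0004, 0.2414]
tcp_rot: [-0.0, 0.999, -0.033, 0.0]
force: [0.7, -0.1, -0.3]
opening: 0.0466
gripper_force: 0.0
```

```bash
python3 - <<'E'
from h import *
i,K,T,p,R=wrist(); np.savez("w4.npz",K=K,T=T,p=p,R=R)
b=cam("side")[0]
cv2.imwrite("pics/w4.png",np.hstack([crop(i,146,90,220,200,2),crop(b,200,187,66,72,5.5555556)[:400,:360]]))
E
```

```text
t26.4 p [4.782e-01 4.000e-04 2.414e-01] yang -1.638 tilt [0.    0.001] F [ 0.7 -0.1 -0.3] M [-0.07  0.17 -0.01] op 0.0466 gf 0.0 j [-0.68  0.47  0.93  1.91 -0.45  0.99 -1.18]
```

View pics/w4.png

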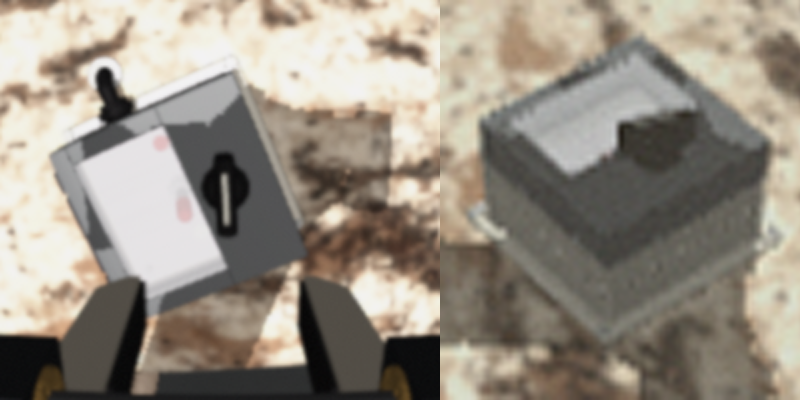

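The cover is shut, and the wing at (225,195) still lies in line with the jaws as I left it, so the latch is at about -0.4. The toggle shows off through the window, and the robot is clear of everything.

```bash
python3 -c "
from cell import ctrl
print(ctrl.finish_job())"
```

```text
the job is handed in; nothing more can be done
None
```

I handed the job in at about 26 s with the toggle thrown to off, the cover shut and the latch turned clockwise to its stop (about 0.32 N m); `finish_job()` returned no verdict, and cover tightness is judged from the torque rise because 0.7 mm can't be seen in the pictures.

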